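# Open the square sealer jug with the press-and-turn cap

## Task

Open the square jug with the side handle on the carving bench: its safety cap only comes free if you hold it pressed firmly down while you turn it a quarter turn anticlockwise. Lift the cap off and set it down in the wooden tray, right way up and without dropping it. Leave the round canister with the same kind of cap alone.

Things in the scene. Friction and masses are not known exactly. Their poses are not given: they have to be found in the camera images.
- jug: Square white plastic jug with a D-shaped side handle, fixed to the bench. Body 100 x 100 mm, stepped shoulder 140 mm above the bench; neck 28 mm wide, 24 mm high in the middle of the top, with locking teeth that stop the cap turning unless it is pressed more than 5.5 mm down. Origin: centre of the underside, z up, handle towards its +x, reaching 97 mm out, all below the shoulder.
- cap: Grey round cap on the jug's neck, 54 mm across, 39 mm high, 60 g; grip its solid top 16 mm. Origin: centre of its lower rim, z up; locked, the rim is 150 mm above the bench. Sprung: 8 N starts it down, 12 N at 5 mm, 15 N at its stop, 9 mm. Held 7 to 8 mm down it turns anticlockwise (from above): free from 50 to 130 degrees. Let up, it then rises 4 mm and lifts straight off, clear after 40 mm.
- tray: Empty open square wooden tray, 160 x 160 mm outside, 30 mm high, walls and floor 7 mm thick, fixed to the bench. Origin: centre of the underside, z up.
- round_can: Round white plastic canister, 104 mm across, 160 mm high with its grey cap of the same kind, no handle, loose, 1.8 kg; not to be touched. Origin: centre of the underside, z up.
Mind the look-alikes: they are no part of the job. Leave any purple, turquoise or yellow look-alike of the cap alone.

How it is judged (in metres and radians):
On the way:
1. the cap has come off the neck: its lower rim is more than 30 mm above its locked height (z of cap in the frame of jug above 0.18 m), for 0.1 s.
At the end, for the whole second after the job is handed in: The cap lies at rest on the floor of the tray (its axis within 50 mm of the tray's middle along each side, lower rim less than 14 mm above the bench), right way up within 10 degrees, and released (x of cap in the frame of tray between -0.05 and 0.05 m and y of cap in the frame of tray between -0.05 and 0.05 m and z of cap in the frame of tray below 0.014 m and angle between cap's own z axis and vertical below 0.17 rad and linear speed of cap below 0.02 m/s); the robot touches nothing.
It fails at once if the cap was dropped or thrown (faster than 0.9 m/s with no finger on it, a fall of about 40 mm) (linear speed of cap above 0.9 m/s and contact force between the fingers and cap below 0.05 N).
It fails at once if the round canister was handled (fingers on it with more than 4 N, or moved more than 20 mm) (contact force between the fingers and round_can above 4 N or distance of round_can from where it was at the start of the episode above 0.02 m).
It also fails if it takes over 48 s, if anything falls off the work surface, if the arm or the gripper's body presses on something with over 40 N, if the wrist force passes 120 N, or if a joint passes its speed limit or range.

## Robot

A 6-joint arm with a two-finger parallel gripper is mounted at the origin on the work surface. World frame = base frame: x ahead of the robot, y to its left, z up, the work surface at z = 0. Lengths are in mm, angles in rad, forces in N, time in s.
With the tool pointing down it reaches from about 350 to 975 mm from the base axis. Payload 7.1 kg.
Tool frame: the origin (TCP) lies between the finger pads; the fingertips stand 19 mm ahead of it and the grasp point (between the pads) is the TCP (ctrl.finger_overhang is the distance from the TCP to the fingertips, in mm); z points along the fingers, y is the line along which they close (so a half turn about z gives the same grasp; the last joint's range is limited). The gripper opens to 88 mm and grips with 3 to 60 N. Pads are 20 mm wide; open, the fingers measure 115 mm over their backs; the gripper's body (75 mm by 178 mm) begins 61 mm behind the grasp point.
Start: joints at [1.244, 0.423, 1.63, -0, 1.089, -0.019], TCP at [189.32, 595.62, 241.675] pointing down, gripper open.
Joint ranges: [-3, 3], [-0.9, 2.11], [0.09, 2.58], [-1.31, 4.45], [0.11, 2.69], [-2.54, 2.54]. Speed limits (rad/s): [2.39, 2.39, 3.01, 3.14, 3.14, 3.14].

## Interface

Orientations are given as a rotation vector (axis times angle).
In Python, from workcell import ctrl gives the robot as it stands. The module is installed in compiled form; this text tells all that it offers.
- The arm moves only by the tool arm_command, never from a script. Its argument "rows" is one flat list of numbers, 7 for each row, row after row: the turn, a rotation vector about the tool's x, y, z scaled (see below), then the shift along the tool's x, y, z scaled (see below), then the opening, from -1 (shut) to 1 (fully open). A call has 1 to 5 rows; each row is the pose to reach, as a shift and turn from the pose commanded when the call began, along the tool's axes at that moment, turning the shorter way round; what a row does not reach only later rows make up. The controller multiplies each number of a shift by 80 mm and each number of a turn by 180 degrees. A row lasts 1/10 s, in which the tool goes at most 50 mm and 8.59 degrees, less where a joint would pass 70% of its speed; a pose out of reach is approached as far as the arm can. A call with a number of a shift or a turn outside -1 to 1 is refused whole. A call with a gripper value outside its range is refused whole. The fingers move at their own pace and stop on an object; the grip force is fixed at half the most. Time passes only in rows, so rows that repeat a pose let the fingers close. It gives the time, the measured TCP pose, the force, the opening and the grip force at its end, in the units of the state.
- ctrl.get_obs(): the state, without advancing time (a new reading comes with each control period).
- ctrl.get_image(name): name is "scene" or "top" or "wrist"; returns (picture, depth): 400x640x3 uint8, red, green, blue; 400x640 float32, mm along the optical axis (not along the pixel's ray), 0 where there is no reading.
- ctrl.camera_params(name): a dict with "camera_matrix" (3x3 intrinsics, pixels), "world_to_cam" (4x4, takes a point from world to camera coordinates); the wrist camera has in their place "tool_from_camera" (4x4, takes a point from camera to tool coordinates, whose origin is the TCP and whose axes are the flange's). Camera axes: x right, y down, z forward; pixel columns grow to the right and rows downward; lengths in mm; the calibration is good to about 2 mm. A picture is of the moment at which its call begins: read the wrist's pose just before it. camera_params takes no time and is no camera call.
- ctrl.close_job(): hands the job in; it is judged then, once.
The state is a dict: "t": time; "qpos": joint angles; "qvel": joint speeds; "joint_torque": joint torques, N m; "ee_pos": TCP position; "orientation": TCP orientation; "ft_force": force on the tool from outside, world axes, zero at the start; "moment": the same for the moment, N m; "width": finger opening in mm; "grasp_force": force on a finger pad.
Only numpy, scipy, OpenCV 4.12 (cv2) and the standard library are available. Lean on these libraries where they do the work, as an engineer would, in place of code of your own. Each camera call takes 0.05 s, during which the arm holds its last target. There are 200 camera calls.

## Working session

There is one attempt and no reset: what is moved stays moved. The work goes in short steps, Python scripts to look and compute and a tool call to move; the robot and the scene stay as the last step left them, time stands still between calls to the robot, and variables do not carry over. Pictures are saved under pics/ and viewed, at most 10 in all, crops included, and the job is handed in when it is done.

Besides the shell and the picture viewer there is one more tool, called after "Call:" by a JSON object that holds its "method" and its "body". arm_command: Moves the arm, as the interface text tells. Shifts and turns lie within -1 to 1; 1 stands for 80 mm of shift or 180 degrees of turn. Its arguments: {"type":"object","properties":{"rows":{"type":"array","items":{"type":"number"}}},"required":["rows"]}

```bash
mkdir -p pics
cat > h.py <<'E'
import numpy as np, cv2
from workcell import ctrl
from scipy.spatial.transform import Rotation as R
def grab(n,save=None):
    o=ctrl.get_obs(); im,d=ctrl.get_image(n); p=ctrl.camera_params(n)
    K=np.array(p["camera_matrix"])
    if n=="wrist":
        T=np.eye(4); T[:3,:3]=R.from_rotvec(o["orientation"]).as_matrix(); T[:3,3]=o["ee_pos"]
        C=T@np.array(p["tool_from_camera"])
    else: C=np.linalg.inv(np.array(p["world_to_cam"]))
    if save: cv2.imwrite("pics/"+save,im[:,:,::-1])
    v,u=np.mgrid[0:im.shape[0],0:im.shape[1]]
    c=np.stack([(u-K[0,2])/K[0,0]*d,(v-K[1,2])/K[1,1]*d,d,np.ones_like(d)],-1)
    P=(c@C.T)[...,:3]; P[d==0]=np.nan
    return im,d,P,K,C
E
python3 - <<'E'
from h import *
for n in("top","scene"):
    im,d,P,K,C=grab(n,n+".png"); print(n,K.tolist(),C.round(2).tolist(),(d==0).mean())
print(ctrl.get_obs())
E
```

```text
top [[384.15253766047215, 0.0, 315.63052704901816], [0.0, 384.15253766047215, 204.96311537236875], [0.0, 0.0, 1.0]] [[0.06, -0.97, 0.24, 321.69], [-1.0, -0.05, 0.01, -32.57], [-0.0, -0.24, -0.97, 940.91], [0.0, 0.0, 0.0, 1.0]] 0.0039375
scene [[486.5560021880351, 0.0, 314.0240886496651], [0.0, 486.5560021880351, 197.01694149426308], [0.0, 0.0, 1.0]] [[-0.56, 0.66, -0.5, 1055.78], [0.83, 0.45, -0.33, 338.67], [0.01, -0.59, -0.8, 983.57], [0.0, 0.0, 0.0, 1.0]] 0.0040859375
{'t': 0.1, 'qpos': array([ 1.24402094e+00,  4.23767940e-01,  1.63062396e+00,  1.58599197e-05,
        1.08859325e+00, -1.90061855e-02]), 'qvel': array([ 0.00037303, -0.00086694, -0.00186293,  0.00053293,  0.00090307,
        0.0012976 ]), 'joint_torque': array([ 9.02035208e-04, -5.45612526e+01, -2.74326003e+01,  6.46251719e-02,
        1.87628710e-02, -3.80968140e-05]), 'ee_pos': array([189.15310795, 595.18121504, 240.97313291]), 'orientation': array([-4.81509442e-01, -3.10421591e+00,  2.15075007e-03]), 'ft_force': array([-0.08447548,  0.18166377, -0.64910756]), 'moment': array([ 0.0302003 , -0.00681956, -0.02134673]), 'grasp_force': 0.0, 'width': 87.87557419869695}
```

View pics/top.png

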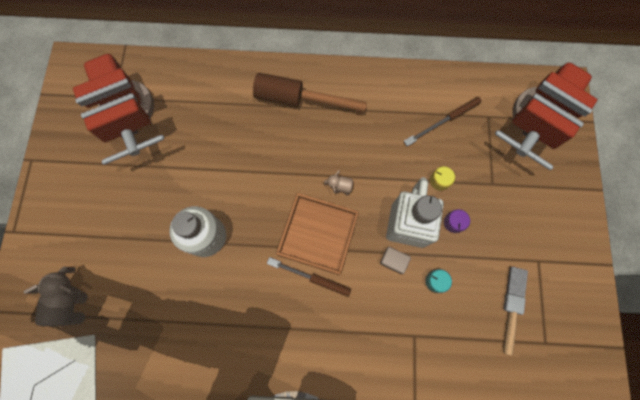

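View pics/scene.png

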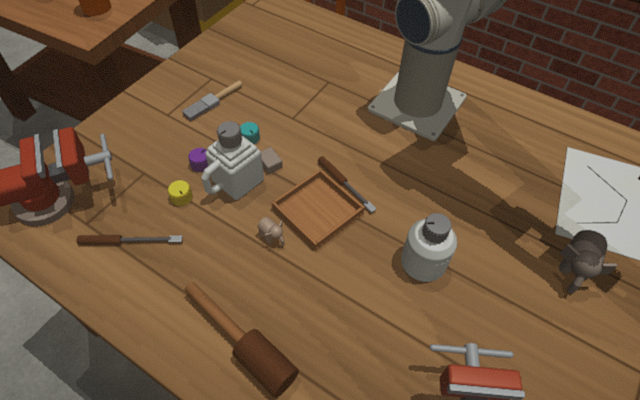

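The pictures show two capped containers. The square jug with the side handle is at top (416,218), its grey cap at (428,209) and its handle at (421,187); this is the one described. The handle-less round canister is at (198,231) and must be left alone. The yellow (444,177), purple (458,221) and turquoise (439,281) caps are look-alikes, and the tray is at (317,233).

Run:
```python
from h import *
big=[]
for n,(x0,x1,y0,y1),tr in(("top",(380,480,160,300),(265,370,185,280)),("scene",(180,290,110,220),(260,375,160,255))):
    im,d,P,K,C=grab(n)
    u,v=np.meshgrid(np.arange(640),np.arange(400))
    roi=(u>x0)&(u<x1)&(v>y0)&(v<y1)
    hsv=cv2.cvtColor(im,cv2.COLOR_RGB2HSV)
    m=roi&(P[...,2]>182)&(P[...,2]<196)&(hsv[...,1]<60)
    c,r=cv2.minEnclosingCircle(P[m][:,:2].astype(np.float32)); print(n,"cap",m.sum(),np.median(P[m],0).round(1),c,r)
    s=roi&(P[...,2]>130)&(P[...,2]<147)&(hsv[...,1]<60)
    print(" shoulder",s.sum(),cv2.minAreaRect(P[s][:,:2].astype(np.float32)),np.median(P[s][:,2]))
    h=roi&(hsv[...,1]<50)&(P[...,2]>20)&(P[...,2]<128)
    print(" low white med",np.median(P[h],0).round(1))
    roi=(u>tr[0])&(u<tr[1])&(v>tr[2])&(v<tr[3])
    t=roi&(P[...,2]>26)&(P[...,2]<34)
    print(" tray rim",t.sum(),cv2.minAreaRect(P[t][:,:2].astype(np.float32)))
    crop=cv2.resize(im[y0-20:y1+20,x0-20:x1+20,::-1],None,fx=2.6,fy=2.6,interpolation=cv2.INTER_CUBIC)
    big.append(cv2.resize(crop,(380,450)))
cv2.imwrite("pics/crop.png",np.hstack(big))
```

```text
top cap 531 [ 516.6 -247.7  189. ] (518.2891235351562, -249.36753845214844) 27.154788970947266
 shoulder 458 ((517.53955078125, -248.36614990234375), (79.3512954711914, 78.63324737548828), 79.75653839111328) 139.1664056414116
 low white med [ 479.3 -223.3  104.7]
 tray rim 756 ((503.2008972167969, -32.29119110107422), (160.1851043701172, 201.37384033203125), 75.64116668701172)
scene cap 344 [ 519.4 -244.2  189.2] (517.154541015625, -246.16452026367188) 27.54853630065918
 shoulder 432 ((519.0541381835938, -244.04684448242188), (73.84508514404297, 82.60042572021484), 75.59187316894531) 139.16953146455626
 low white med [ 554.7 -210.5   82.3]
 tray rim 813 ((473.7149963378906, -47.914276123046875), (262.8537902832031, 243.38314819335938), 39.29814147949219)
```

View pics/crop.png

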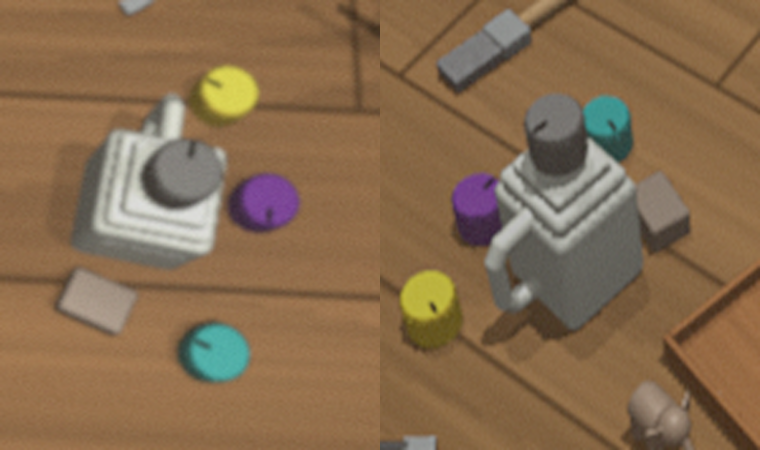

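The enlarged crop confirms it: the grey cap sits on the square jug with the side handle, at about (518,-248) with its top at 189. The purple, yellow and turquoise caps stand loose on the bench. I'll travel over with one test call first.

Call:
{"method": "arm_command", "body": {"rows": [0,0,0,-0.8,-1,-0.4,1,0,0,0,-0.8,-1,-0.4,1,0,0,0,-0.8,-1,-0.4,1]}}

```text
t: 0.5
ee_pos: [227.0, 496.7, 274.7]
orientation: [0.484, 3.104, -0.001]
ft_force: [-0.4, 0.5, -0.2]
width: 87.9
grasp_force: 0.0
```

Run:
```python
from h import *
im,d,P,K,C=grab("top")
u,v=np.meshgrid(np.arange(640),np.arange(400))
roi=(u>268)&(u<365)&(v>188)&(v<278)
t=(roi&(P[...,2]>25)&(P[...,2]<34)).astype(np.uint8)
n,l,s,_=cv2.connectedComponentsWithStats(t); i=1+np.argmax(s[1:,4])
print(s[1:,4],cv2.minAreaRect(P[l==i][:,:2].astype(np.float32)))
f=roi&(P[...,2]>4)&(P[...,2]<10); n,l,s,_=cv2.connectedComponentsWithStats(f.astype(np.uint8)); i=1+np.argmax(s[1:,4])
print(s[i],cv2.minAreaRect(P[l==i][:,:2].astype(np.float32)),np.median(P[l==i],0))
m=(u>150)&(u<240)&(v>190)&(v<270)&(P[...,2]>60); print("can",np.median(P[m],0))
print(ctrl.get_obs()["ee_pos"],ctrl.get_obs()["qpos"],ctrl.get_obs()["t"])
```

```text
[  2   1   3 753   3] ((483.5359191894531, -27.4041748046875), (160.17178344726562, 160.905029296875), 75.60128021240234)
[ 281  197   74   73 3156] ((484.81451416015625, -27.51634979248047), (146.34600830078125, 145.2327423095703), 75.66036224365234) [482.96193596 -27.82007916   7.34678081]
can [453.84366409 234.36142273 118.67214931]
[227.04159022 497.77195062 274.77073723] [ 1.12132090e+00  2.70143431e-01  1.77307706e+00 -4.33770882e-04
  1.09774334e+00 -1.39369738e-01] 0.55
```

Call:
{"method": "arm_command", "body": {"rows": [0,0,0,-0.8,-0.97,0,1,0,0,0,-0.8,-0.97,0,1]}}

```text
t: 0.75
ee_pos: [263.4, 407.4, 273.4]
orientation: [0.478, 3.105, 0.001]
ft_force: [0.6, -0.9, -0.5]
width: 87.7
grasp_force: 0.0
```

Call:
{"method": "arm_command", "body": {"rows": [0,0,0,-0.8,-0.97,0,1,0,0,0,-0.8,-0.97,0,1,0,0,0,-0.8,-0.97,0,1]}}

```text
t: 1.05
ee_pos: [301.8, 310.4, 273.3]
orientation: [-0.488, -3.103, 0.002]
ft_force: [0.0, 0.5, -1.2]
width: 87.7
grasp_force: 0.0
```

Call:
{"method": "arm_command", "body": {"rows": [0,0,0,-0.8,-0.97,0,1,0,0,0,-0.8,-0.97,0,1,0,0,0,-0.8,-0.97,0,1]}}

```text
t: 1.35
ee_pos: [339.8, 217.9, 273.6]
orientation: [0.489, 3.103, -0.001]
ft_force: [0.0, 0.3, 0.7]
width: 87.8
grasp_force: 0.0
```

Call:
{"method": "arm_command", "body": {"rows": [0,0,0,-0.8,-0.97,0,1,0,0,0,-0.8,-0.97,0,1,0,0,0,-0.8,-0.97,0,1]}}

```text
t: 1.65
ee_pos: [378.0, 124.8, 273.8]
orientation: [0.489, 3.102, -0.0]
ft_force: [0.8, 0.9, 0.3]
width: 87.7
grasp_force: 0.0
```

Call:
{"method": "arm_command", "body": {"rows": [0,0,0,-0.8,-0.97,0,1,0,0,0,-0.8,-0.97,0,1,0,0,0,-0.8,-0.97,0,1]}}

```text
t: 1.95
ee_pos: [416.0, 31.6, 273.9]
orientation: [0.488, 3.102, -0.0]
ft_force: [1.0, -0.1, 0.6]
width: 87.7
grasp_force: 0.0
```

Call:
{"method": "arm_command", "body": {"rows": [0,0,0,-0.8,-0.97,0,1,0,0,0,-0.8,-0.97,0,1,0,0,0,-0.8,-0.97,0,1]}}

```text
t: 2.25
ee_pos: [453.8, -61.4, 273.8]
orientation: [0.486, 3.102, -0.0]
ft_force: [1.0, 1.5, 0.3]
width: 88.1
grasp_force: 0.0
```

Call:
{"method": "arm_command", "body": {"rows": [0,0,0.0475,0,0,0,1,0,0,0.095,0,0,0,1,0,0,0.1425,0,0,0,1,0,0,0.19,0,0,0,1,0,0,0.2375,0,0,0,1]}}

```text
t: 2.75
ee_pos: [451.3, -57.0, 273.4]
orientation: [-1.586, -2.711, -0.001]
ft_force: [-0.0, 0.6, 0.4]
width: 88.1
grasp_force: 0.0
```

Call:
{"method": "arm_command", "body": {"rows": [0,0,0.0475,0,0,0,1,0,0,0.095,0,0,0,1,0,0,0.1425,0,0,0,1,0,0,0.19,0,0,0,1,0,0,0.2375,0,0,0,1]}}

```text
t: 3.25
ee_pos: [451.3, -56.9, 273.4]
orientation: [-2.465, -1.947, -0.001]
ft_force: [0.4, 0.7, -0.1]
width: 87.9
grasp_force: 0.0
```

Call:
{"method": "arm_command", "body": {"rows": [0,0,0.0475,0,0,0,1,0,0,0.095,0,0,0,1,0,0,0.1425,0,0,0,1,0,0,0.19,0,0,0,1,0,0,0.2375,0,0,0,1]}}

```text
t: 3.75
ee_pos: [451.3, -56.9, 273.4]
orientation: [-3.004, -0.915, -0.0]
ft_force: [-0.2, 0.0, 0.1]
width: 88.0
grasp_force: 0.0
```

```bash
cat > need.py <<'E'
from h import *
import sys
# world target -> shift in tool axes, /80
o=ctrl.get_obs(); t=np.array([float(a) for a in sys.argv[1:4]])
r=R.from_rotvec(o["orientation"]); s=r.inv().apply(t-o["ee_pos"])
print("t",round(o["t"],2),"pos",o["ee_pos"].round(1),"q",o["qpos"].round(2),"shift mm",s.round(1),"scaled",(s/80).round(3),"F",o["ft_force"].round(1),"zdir",r.as_matrix()[:,2].round(3))
E
python3 need.py 518 -247.5 275
```

```text
t 3.75 pos [451.3 -56.9 273.4] q [-0.15  0.13  1.96  0.    1.05  0.83] shift mm [-50.8 195.4  -1.8] scaled [-0.635  2.443 -0.022] F [-0.2  0.   0.1] zdir [-0.     0.001 -1.   ]
```

Call:
{"method": "arm_command", "body": {"rows": [0,0,0,-0.21,0.81,0,1,0,0,0,-0.21,0.81,0,1]}}

```text
t: 3.95
ee_pos: [475.4, -122.1, 273.8]
orientation: [3.002, 0.924, 0.002]
ft_force: [0.4, -0.1, 0.4]
width: 87.9
grasp_force: 0.0
```

Call:
{"method": "arm_command", "body": {"rows": [0,0,0,-0.21,0.81,0,1,0,0,0,-0.21,0.81,0,1]}}

```text
t: 4.15
ee_pos: [497.8, -186.5, 273.6]
orientation: [3.003, 0.921, 0.002]
ft_force: [-0.1, 1.0, -0.9]
width: 87.8
grasp_force: 0.0
```

Call:
{"method": "arm_command", "body": {"rows": [0,0,0,-0.21,0.81,0,1,0,0,0,-0.21,0.81,0,1,0,0,0,-0.21,0.81,0,1,0,0,0,-0.21,0.81,0,1]}}

```text
t: 4.55
ee_pos: [517.8, -247.2, 273.0]
orientation: [-3.002, -0.921, 0.001]
ft_force: [-0.7, 0.4, 0.5]
width: 88.0
grasp_force: 0.0
```

```bash
python3 - <<'E'
from h import *
im,d,P,K,C=grab("wrist","w1.png")
m=(P[...,2]>183)&(P[...,2]<196)&(np.hypot(P[...,0]-518,P[...,1]+247)<45)
print(m.sum(),cv2.minEnclosingCircle(P[m][:,:2].astype(np.float32)),np.median(P[m],0))
E
python3 need.py 518 -247.5 182
```

```text
2832 ((517.9149780273438, -250.4754638671875), 27.186111450195312) [ 519.70556492 -249.58047212  188.7913999 ]
t 4.6 pos [ 517.7 -246.9  273.2] q [-0.47  0.31  1.72  0.    1.11  0.51] shift mm [-0.1  0.8 91.2] scaled [-1.00e-03  1.00e-02  1.14e+00] F [-0.   0.  -0.3] zdir [-0.001  0.001 -1.   ]
```

View pics/w1.png

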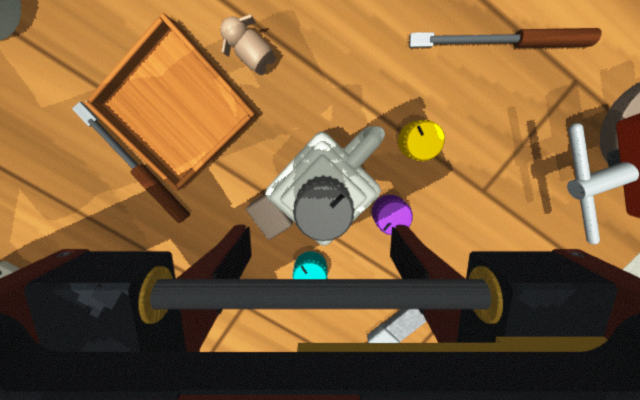

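The wrist view shows the grey cap at (324,208), midway between the open fingers. I'll go down around it and grip its top.

Call:
{"method": "arm_command", "body": {"rows": [0,0,0,-0.01,0.03,0.3,1,0,0,0,-0.01,0.03,0.6,1,0,0,0,-0.01,0.03,0.85,1,0,0,0,-0.01,0.03,0.95,1,0,0,0,-0.01,0.03,0.95,1]}}

```text
t: 5.1
ee_pos: [518.0, -249.7, 196.9]
orientation: [-3.001, -0.923, 0.003]
ft_force: [0.1, -0.1, 0.4]
width: 87.9
grasp_force: 0.0
```

Call:
{"method": "arm_command", "body": {"rows": [0,0,0,0,0,0.08,1,0,0,0,0,0,0.17,1,0,0,0,0,0,0.17,1,0,0,0,0,0,0.17,-1,0,0,0,0,0,0.17,-1]}}

```text
t: 5.6
ee_pos: [518.9, -251.3, 184.4]
orientation: [3.003, 0.921, 0.001]
ft_force: [0.6, -0.2, 0.6]
width: 75.0
grasp_force: 0.0
```

Call:
{"method": "arm_command", "body": {"rows": [0,0,0,0,0,0,-1,0,0,0,0,0,0,-1,0,0,0,0,0,0,-1,0,0,0,0,0,0,-1,0,0,0,0,0,0,-1]}}

```text
t: 6.1
ee_pos: [518.5, -250.9, 184.2]
orientation: [-3.003, -0.921, 0.001]
ft_force: [-1.8, 2.8, 4.0]
width: 53.6
grasp_force: 30.0
```

```bash
python3 need.py 518 -249 174.5
```

```text
t 6.1 pos [ 518.5 -250.9  184.2] q [-0.47  0.43  1.78  0.    0.94  0.5 ] shift mm [ 0.7 -1.8  9.7] scaled [ 0.008 -0.023  0.121] F [-1.8  2.8  4. ] zdir [-0.001  0.001 -1.   ]
```

Call:
{"method": "arm_command", "body": {"rows": [0,0,0,0,-0.015,0.03,-1,0,0,0,0,-0.015,0.06,-1,0,0,0,0,-0.015,0.094,-1,0,0,0,0,-0.015,0.094,-1,0,0,0,0,-0.015,0.094,-1]}}

```text
t: 6.6
ee_pos: [518.5, -250.8, 177.8]
orientation: [3.002, 0.921, 0.001]
ft_force: [-3.8, 1.1, 12.0]
width: 53.4
grasp_force: 30.0
```

```bash
python3 need.py 518 -249 176.7
```

```text
t 6.6 pos [ 518.5 -250.8  177.8] q [-0.47  0.43  1.79 -0.    0.92  0.5 ] shift mm [ 0.6 -1.8  1.1] scaled [ 0.007 -0.022  0.014] F [-3.8  1.1 12. ] zdir [ 0.001 -0.001 -1.   ]
```

Call:
{"method": "arm_command", "body": {"rows": [0,0,0,0,0,0.02,-1,0,0,0,0,0,0.02,-1,0,0,0,0,0,0.02,-1]}}

```text
t: 6.9
ee_pos: [518.6, -250.8, 176.4]
orientation: [3.002, 0.921, 0.002]
ft_force: [-4.3, 1.5, 12.5]
width: 53.7
grasp_force: 30.0
```

Run:
```python
from h import *
o=ctrl.get_obs();print(o["ee_pos"],o["ft_force"])
im,d,P,K,C=grab("wrist","w2.png")
u,v=np.meshgrid(np.arange(640),np.arange(400))
m=(np.hypot(P[...,0]-518,P[...,1]+249)<22)&(v>100)&(P[...,2]>160)&(P[...,2]<200)
print(m.sum(),np.median(P[m],0),np.percentile(P[m][:,2],[5,25,75,95]))
```

```text
[ 518.56360239 -250.80987798  176.41341003] [-4.25761285  1.47670344 12.47316248]
3939 [ 521.42345484 -246.21288091  181.17365376] [180.18382154 180.75285656 181.54767844 182.15690695]
```

View pics/w2.png

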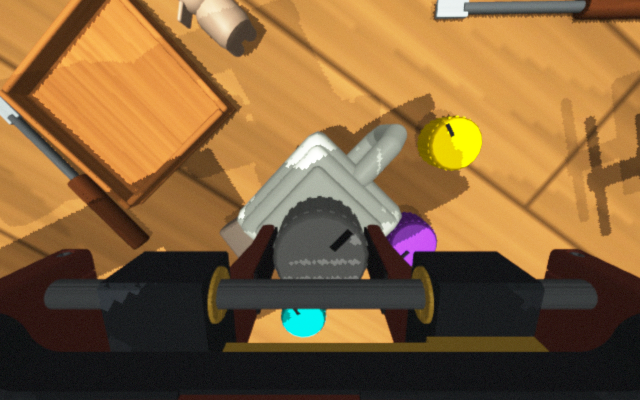

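The wrist view shows the cap at (320,240) held between both fingers, mark at (342,240). Its top is at z≈181, pressed about 7.7 mm. Now I turn it.

Call:
{"method": "arm_command", "body": {"rows": [0,0,-0.03,0,0,0,-1,0,0,-0.07,0,0,0,-1,0,0,-0.11,0,0,0,-1,0,0,-0.15,0,0,0,-1,0,0,-0.18,0,0,0,-1]}}

```text
t: 7.45
ee_pos: [519.0, -250.5, 176.6]
orientation: [2.621, 1.728, 0.002]
ft_force: [-3.7, 3.0, 12.4]
width: 53.3
grasp_force: 30.0
```

Run:
```python
from h import *
o=ctrl.get_obs();print(o["ee_pos"],o["ft_force"],o["moment"],o["width"])
im,d,P,K,C=grab("wrist","w3.png")
u,v=np.meshgrid(np.arange(640),np.arange(400))
m=(u>285)&(u<355)&(v>200)&(v<270)&(P[...,2]>160)&(P[...,2]<200)
print(m.sum(),np.percentile(P[m][:,2],[5,50,95]))
k=m&(im.max(2)<40); print("mark px",k.sum(),u[k].mean(),v[k].mean())
```

```text
[ 518.97912295 -250.45409796  176.55079262] [-3.74195359  3.02623617 12.42348017] [ 0.5758963   0.65389629 -0.13712225] 53.2912062104009
4250 [168.06951127 181.11084039 182.30035089]
mark px 161 340.87577639751555 240.03726708074535
```

Mark stays at (341,240) in the wrist view, so the cap turns with the gripper. I'll continue.

Call:
{"method": "arm_command", "body": {"rows": [0,0,-0.04,0,0,0,-1,0,0,-0.08,0,0,0,-1,0,0,-0.12,0,0,0,-1,0,0,-0.16,0,0,0,-1,0,0,-0.19,0,0,0,-1]}}

```text
t: 8.0
ee_pos: [518.8, -250.4, 176.5]
orientation: [1.997, 2.422, 0.001]
ft_force: [-3.2, 4.0, 13.8]
width: 53.4
grasp_force: 30.0
```

Call:
{"method": "arm_command", "body": {"rows": [0,0,-0.04,0,0,0,-1,0,0,-0.08,0,0,0,-1,0,0,-0.12,0,0,0,-1,0,0,-0.14,0,0,0,-1,0,0,-0.14,0,0,0,-1]}}

```text
t: 8.5
ee_pos: [518.7, -250.5, 176.5]
orientation: [1.425, 2.798, -0.0]
ft_force: [-4.5, 3.4, 12.4]
width: 53.6
grasp_force: 30.0
```

Run:
```python
from h import *
o=ctrl.get_obs();print(o["ee_pos"],o["ft_force"],o["moment"],o["width"],o["qpos"])
im,d,P,K,C=grab("wrist","w4.png")
u,v=np.meshgrid(np.arange(640),np.arange(400))
m=(u>285)&(u<355)&(v>200)&(v<270)&(P[...,2]>160)&(P[...,2]<200)
print(m.sum(),np.percentile(P[m][:,2],[5,50,95]))
k=m&(im.max(2)<40); print("mark px",k.sum(),u[k].mean(),v[k].mean())
```

```text
[ 518.6840365  -250.46624479  176.4655967 ] [-4.53945915  3.38247113 12.3534008 ] [0.43683029 0.7215901  0.04829585] 53.559649767566704 [-4.70485646e-01  4.34664299e-01  1.78872369e+00 -1.00631306e-04
  9.16322657e-01 -1.09924907e+00]
4267 [167.78350705 181.04137931 182.23241714]
mark px 174 340.87931034482756 240.05747126436782
```

Turned about 92° without slip. Now I lift: slowly at first, then clear.

Call:
{"method": "arm_command", "body": {"rows": [0,0,0,0,0,-0.05,-1,0,0,0,0,0,-0.1,-1,0,0,0,0,0,-0.15,-1,0,0,0,0,0,-0.2,-1,0,0,0,0,0,-0.2,-1]}}

```text
t: 9.05
ee_pos: [518.3, -250.5, 191.2]
orientation: [1.428, 2.797, -0.0]
ft_force: [0.6, 0.1, -0.9]
width: 53.8
grasp_force: 30.0
```

Call:
{"method": "arm_command", "body": {"rows": [0,0,0,0,0,-0.15,-1,0,0,0,0,0,-0.3,-1,0,0,0,0,0,-0.5,-1,0,0,0,0,0,-0.7,-1,0,0,0,0,0,-0.7,-1]}}

```text
t: 9.55
ee_pos: [519.5, -250.9, 249.9]
orientation: [1.426, 2.794, -0.0]
ft_force: [0.8, -0.2, -0.3]
width: 53.3
grasp_force: 30.0
```

```bash
python3 - <<'E'
from h import *
o=ctrl.get_obs();print(o["ee_pos"],o["ft_force"],o["width"])
im,d,P,K,C=grab("wrist","w5.png")
u,v=np.meshgrid(np.arange(640),np.arange(400))
m=(u>285)&(u<355)&(v>200)&(v<270)&(P[...,2]>o["ee_pos"][2]-15)
print(m.sum(),np.percentile(P[m][:,2],[5,50,95])-o["ee_pos"][2])
im,d,P,K,C=grab("scene","s2.png")
E
python3 need.py 484 -27.5 255
```

```text
[ 519.50860579 -250.93282926  249.93314684] [ 0.84114321 -0.24602257 -0.34279128] 53.272587035311915
4210 [-6.98876758  4.47616549  5.65503271]
t 9.65 pos [ 518.2 -250.3  247.4] q [-0.47  0.34  1.74 -0.    1.06 -1.1 ] shift mm [200.5 103.   -7.7] scaled [ 2.506  1.287 -0.096] F [-0.8 -1.  -1.5] zdir [ 0.001 -0.001 -1.   ]
```

View pics/s2.png

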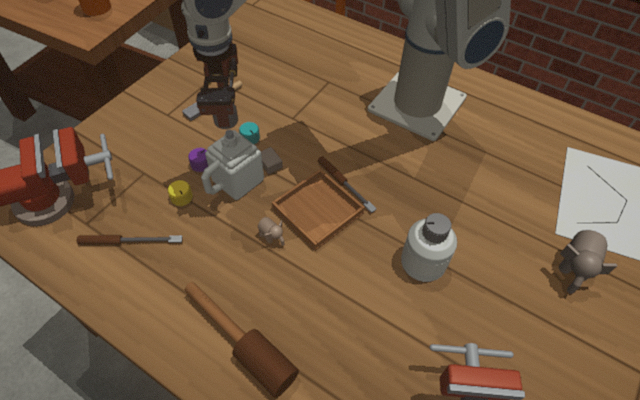

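The scene picture shows the bare neck at (232,140) and the cap held in the fingers at (226,118). On to the tray.

Call:
{"method": "arm_command", "body": {"rows": [0,0,0,0.42,0.21,0,-1,0,0,0,0.84,0.43,0,-1,0,0,0,0.84,0.43,0,-1]}}

```text
t: 9.95
ee_pos: [504.7, -172.2, 245.8]
orientation: [-1.423, -2.796, -0.001]
ft_force: [-0.5, -0.9, -0.9]
width: 53.6
grasp_force: 30.0
```

Call:
{"method": "arm_command", "body": {"rows": [0,0,0,0.42,0.21,0,-1,0,0,0,0.84,0.43,0,-1,0,0,0,0.84,0.43,0,-1]}}

```text
t: 10.25
ee_pos: [493.6, -98.2, 246.1]
orientation: [-1.423, -2.798, 0.0]
ft_force: [-0.3, -0.1, -1.2]
width: 53.5
grasp_force: 30.0
```

Call:
{"method": "arm_command", "body": {"rows": [0,0,0,0.42,0.21,0,-1,0,0,0,0.83,0.43,0,-1,0,0,0,0.83,0.43,0,-1]}}

```text
t: 10.55
ee_pos: [483.2, -24.9, 246.4]
orientation: [-1.424, -2.799, 0.0]
ft_force: [0.8, 0.1, -0.6]
width: 53.1
grasp_force: 30.0
```

Call:
{"method": "arm_command", "body": {"rows": [0,0,0,0,0,0.4,-1,0,0,0,0,0,0.8,-1,0,0,0,0,0,1,-1,0,0,0,0,0,1,-1]}}

```text
t: 10.95
ee_pos: [482.5, -28.0, 164.5]
orientation: [-1.427, -2.794, 0.004]
ft_force: [-0.5, -0.1, 0.5]
width: 53.5
grasp_force: 30.0
```

```bash
python3 need.py 484 -27.5 42
```

```text
t 10.95 pos [482.5 -28.  164.5] q [-0.08  0.33  1.99 -0.    0.82 -0.71] shift mm [ -0.9   2.  122.5] scaled [-0.011  0.025  1.532] F [-0.5 -0.1  0.5] zdir [-0.005 -0.    -1.   ]
```

Call:
{"method": "arm_command", "body": {"rows": [0,0,0,0,0,0.3,-1,0,0,0,0,0,0.6,-1,0,0,0,0,0,0.8,-1,0,0,0,0,0,0.8,-1]}}

```text
t: 11.35
ee_pos: [483.4, -27.7, 102.0]
orientation: [-1.428, -2.796, 0.002]
ft_force: [0.5, -0.2, -0.5]
width: 53.4
grasp_force: 30.0
```

Call:
{"method": "arm_command", "body": {"rows": [0,0,0,0,0,0.3,-1,0,0,0,0,0,0.5,-1,0,0,0,0,0,0.62,-1,0,0,0,0,0,0.65,-1,0,0,0,0,0,0.65,-1]}}

```text
t: 11.85
ee_pos: [484.4, -27.2, 51.5]
orientation: [1.428, 2.797, 0.0]
ft_force: [0.3, -0.3, -0.7]
width: 53.5
grasp_force: 30.0
```

```bash
python3 need.py 484 -27.5 42
```

```text
t 11.85 pos [484.4 -27.2  51.5] q [-0.08  0.55  2.03 -0.    0.56 -0.71] shift mm [ 0.  -0.5  9.5] scaled [ 0.    -0.006  0.119] F [ 0.3 -0.3 -0.7] zdir [ 0.001 -0.    -1.   ]
```

Call:
{"method": "arm_command", "body": {"rows": [0,0,0,0,0,0.05,-1,0,0,0,0,0,0.1,-1,0,0,0,0,0,0.1,-1,0,0,0,0,0,0.1,-1]}}

```text
t: 12.25
ee_pos: [483.9, -27.0, 43.0]
orientation: [-1.428, -2.798, 0.0]
ft_force: [-0.9, 1.0, -0.8]
width: 53.8
grasp_force: 30.0
```

Call:
{"method": "arm_command", "body": {"rows": [0,0,0,0,0,0.02,-1,0,0,0,0,0,0.02,-1,0,0,0,0,0,0.02,-1]}}

```text
t: 12.55
ee_pos: [483.9, -27.0, 41.4]
orientation: [-1.428, -2.798, 0.0]
ft_force: [-0.0, -0.3, -1.4]
width: 53.4
grasp_force: 30.0
```

Call:
{"method": "arm_command", "body": {"rows": [0,0,0,0,0,0.02,-1,0,0,0,0,0,0.02,-1,0,0,0,0,0,0.02,-1]}}

```text
t: 12.85
ee_pos: [484.0, -27.0, 41.0]
orientation: [1.428, 2.798, 0.0]
ft_force: [-4.3, 0.5, 17.8]
width: 53.4
grasp_force: 30.0
```

The cap is on the tray floor. I'll open the fingers and go straight up.

Call:
{"method": "arm_command", "body": {"rows": [0,0,0,0,0,-0.01,-1,0,0,0,0,0,-0.01,0.8,0,0,0,0,0,-0.01,0.8,0,0,0,0,0,-0.01,0.8,0,0,0,0,0,-0.01,0.8]}}

```text
t: 13.35
ee_pos: [483.8, -27.0, 40.4]
orientation: [-1.428, -2.798, 0.0]
ft_force: [0.1, -0.4, -0.4]
width: 78.2
grasp_force: 0.0
```

Call:
{"method": "arm_command", "body": {"rows": [0,0,0,0,0,0,0.8,0,0,0,0,0,-0.2,0.8,0,0,0,0,0,-0.5,0.8,0,0,0,0,0,-1,0.8,0,0,0,0,0,-1,0.8]}}

```text
t: 13.85
ee_pos: [486.6, -27.2, 124.3]
orientation: [1.425, 2.792, 0.004]
ft_force: [1.5, -0.5, 0.2]
width: 79.0
grasp_force: 0.0
```

Call:
{"method": "arm_command", "body": {"rows": [0,0,0,0,0,-0.5,0.8,0,0,0,0,0,-1,0.8,0,0,0,0,0,-1,0.8,0,0,0,0,0,-1,0.8]}}

```text
t: 14.25
ee_pos: [484.0, -27.0, 200.6]
orientation: [1.428, 2.797, 0.001]
ft_force: [0.1, 0.1, -0.3]
width: 79.3
grasp_force: 0.0
```

Run:
```python
from h import *
im,d,P,K,C=grab("wrist","w6.png")
m=(P[...,2]>38)&(P[...,2]<70)&(np.hypot(P[...,0]-484,P[...,1]+27)<50)
print(m.sum(),cv2.minEnclosingCircle(P[m][:,:2].astype(np.float32)),np.percentile(P[m][:,2],[5,50,95]))
o=ctrl.get_obs();print(o["ee_pos"],o["ft_force"],o["width"],o["t"])
```

```text
1765 ((485.5706787109375, -27.505271911621094), 27.27984619140625) [42.97313256 45.72225287 46.98717413]
[483.23570656 -26.9638235  199.66085018] [ 0.05919998 -0.23167647 -0.42006445] 79.1549779440587 14.3
```

View pics/w6.png

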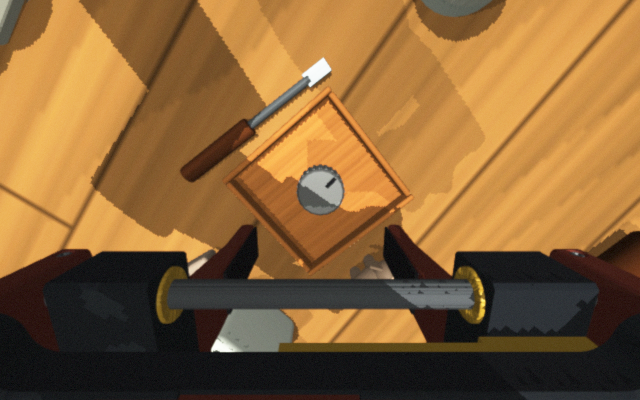

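The cap stands upright at (320,190), in the middle of the tray. Its top is at z≈46, which puts the rim on the tray floor.

```bash
python3 -c "
from workcell import ctrl
print(ctrl.close_job())"
```

```text
the job is handed in; nothing more can be done
None
```

I pressed and turned the cap off the square jug, lifted it clear and set it upright in the middle of the tray, never touching the round canister; I handed the job in at about 14 s, with no verdict shown.

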